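# Sort the full bit box out of the van rack

## Robot

A 6-joint arm with a two-finger parallel gripper is mounted at the origin on a cart in front of the work surface, level with it; the furniture and walls round the work are solid. World frame = base frame: x ahead of the robot, y to its left, z up, the work surface at z = 0. Lengths are in m, angles in rad, forces in N, time in s.
With the tool pointing down it reaches from about 0.325 to 0.75 m from the base axis. Payload 7.6 kg.
Tool frame: the origin (TCP) lies between the finger pads; the fingertips stand 19 mm ahead of it and the grasp point (between the pads) is the TCP; z points along the fingers, y is the line along which they close (so a half turn about z gives the same grasp; the last joint's range is limited). The gripper opens to 85 mm and grips with 20 to 120 N. Pads are 22 mm wide; open, the fingers measure 114 mm over their backs; the gripper's body (76 mm by 85 mm) begins 54 mm behind the grasp point. The pads swing forward as they close: fully open they stand 13 mm farther back than shut.
Start: joints at [1.054, 0.052, 1.401, -0, 1.689, -0.07], TCP at [0.227, 0.473, 0.25] pointing down, gripper open.
Joint ranges: [-2.9, 2.9], [-0.91, 2.17], [0.12, 2.37], [-1.06, 4.2], [0.26, 2.73], [-2.93, 2.93]. Speed limits (rad/s): [2.57, 2.57, 3.01, 3.14, 3.14, 3.14].

## Interface

Orientations are given as a 3x3 rotation matrix whose columns are the frame's x, y, z axes.
In Python, from workcell import manip, optics gives the robot as it stands (manip), with the cameras (optics).
- The arm moves only by the shell command python3 nudge.py [OPENING] [FORCE], which reads ROWS from standard input. ROWS is a JSON object whose key "increments" holds a list of rows, 1 to 8 of them, each of 6 numbers: dx, dy, dz in shares of 200 mm (1.0 is 200 mm), then a rotation vector rx, ry, rz in normalised numbers (1 is 180 degrees); each row shifts and turns the commanded pose from where the row before left it, along the tool's axes as they then stand; what a row does not reach is not made up. A row lasts 1/8 s, in which the tool goes at most 0.0625 m and 0.188 rad, less where a joint would pass 70% of its speed; a pose out of reach is approached as far as the arm can. OPENING is the finger opening in m, set as the command begins (- or left out keeps the last). The fingers move at their own pace and stop on an object; FORCE is the grip in N (left out, the last holds). Time passes only in rows, so rows that do not move let the fingers close. It prints the time, the measured TCP pose, the force, the opening and the grip force at its end. Shift and turn numbers lie between -1 and 1, and a call with a number outside is refused. Input that does not fit is refused with a message, and nothing moves.
- manip.get_state(): the state, without advancing time (a new reading comes with each control period).
- optics.camera(name): name is "scene" or "top" or "wrist"; returns (picture, depth): 400x640x3 uint8, red, green, blue; 400x640 float32, m along the optical axis (not along the pixel's ray), 0 where there is no reading.
- optics.get_calibration(name): a dict with "vertical_fov" (degrees; the focal length in pixels is half the picture's height over the tangent of half this angle, whatever the lens; pixels are square), "cx", "cy" (the principal point, pixels), "origin" and "attitude" of the camera in the world. Camera axes: x right, y up, looking along -z (the intrinsics and any distortion apply to the point x, -y, -z); pixel columns grow to the right and rows downward; lengths in m; the calibration is good to about 2 mm. A picture is of the moment at which its call begins: read the wrist's pose just before it. get_calibration takes no time and is no camera call; for the wrist camera it gives the pose at the moment of the call.
- manip.finish_job(): hands the job in; it is judged then, once.
The state is a dict: "t": time; "joints": joint angles; "joint_velocities": joint speeds; "joint_torque": joint torques, N m; "ee_pos": TCP position; "tool_rot": TCP orientation; "contact_force": force on the tool from outside, world axes, zero at the start; "wrist_torque": the same for the moment, N m; "gripper_width": finger opening in m; "grasp_force": force on a finger pad.
Only numpy, scipy, OpenCV 4.12 (cv2) and the standard library are available. Lean on these libraries where they do the work, as an engineer would, in place of code of your own. Each camera call takes 0.05 s, during which the arm holds its last target. There are 200 camera calls.

## Task

The van rack is going back to the stores for refilling: of the three identical closed drill-bit boxes standing in its slots two are empty and one is still full, and only the weight tells which. Take the full box out and stand it on its edge in the metal tray, leave the two empty ones fully down in the rack's slots, and then swing the rack's keeper bar shut over them until it clicks into its catch. Set the boxes down rather than dropping them, and leave the other things on the bench where they are.

Things in the scene. Friction and masses are not known exactly. Their poses are not given: they have to be found in the camera images.
- rack: Plywood rack fixed on the bench, 200 mm (its x) by 140 mm (its y); a handle 35 mm out at each x end. Origin: centre of its underside, z up. Three slots, 29 mm wide in x, 124 mm long in y, centres x = -56, 0, +56 mm, y = 0; slot floor 18 mm up. Timber ribs between the slots reach 42 mm up, with 4 mm bevelled edges; side boards (y = +-66 mm, 8 mm thick) reach 48 mm up.
- box_1: One of three identical closed drill-bit boxes (orange lid, grey base), 68 x 120 x 26 mm, standing in a slot on a long edge: 68 mm high, 120 mm along rack y, 26 mm thick along rack x, top 86 mm above the bench, 30 mm free between boxes. Origin: centre of the grey 68 x 120 mm base face, 52 mm above the bench when seated; x up, y along the length, z out of the lid (box centre: 13 mm along z).
- box_2: Another of the three identical boxes; size and axes as box_1. An empty box weighs 0.10 to 0.18 kg, the full one 0.5 to 0.75 kg; any of the three names and slots may be the full one, found only by lifting.
- box_3: Another of the three identical boxes, same size and axes as box_1.
- keeper (a joint): Keeper bar: flat steel, 16 mm wide, 180 mm long, turning level on an upright post of the rack, 93 to 102 mm above the bench. 0 rad: shut, along rack +x over the boxes at rack y = -45 mm; grows as it swings out to rack -y, up to 1.75. Light friction, stays put; over the last 0.07 rad it pushes down a spring ball in the catch (4 N at the knob), which then holds it at 0 against a stop.
- keeper_pivot (a point): Point on the keeper bar's upright turning axis, 98 mm above the bench, at rack x = -86 mm, y = -45 mm. The open bar stands out to the right in front of the tray and may overhang its near edge; a box standing in the tray is 8 mm below the swinging bar.
- keeper_knob (a point): Middle of the black upright knob on the keeper bar, 135 mm from the turning axis, 114 mm above the bench. Knob 16 mm in diameter, from the bar's top at 102 mm to 127 mm. The catch bracket, 109 mm high, begins 27 mm beyond the knob when shut.
- tray: Open sheet-metal tray fixed on the bench, 150 mm (its x) by 180 mm (its y), walls 3 mm thick, rolled rim 41 mm above the bench. Origin: centre of its underside on the bench, z up; its inner floor is 17 mm up. A spanner lies along its +x wall.
- spanner_13: Small combination spanner, 142 x 23 x 8 mm, lying in the tray along its +x wall (centre 52 mm from the tray's centre). Not to be moved.
- wood_block_1: Sawn timber offcut 90 x 55 x 35 mm on the bench left of the rack. Origin: centre of its underside. Not to be moved.
- masking_tape: Roll of masking tape lying flat, 104 mm in diameter, 24 mm high, stuck to the bench in front of the tray. Origin: centre of its underside.
- sanding_block: Cork sanding block 110 x 65 x 23 mm on the bench at the front, under the open keeper bar's reach. Origin: centre of its underside. Not to be moved.
- tape_measure: Tape measure, 38 x 78 x 67 mm, standing behind and left of the rack. Origin: centre of its underside. Not to be moved.

How it is judged:
On the way, in this order (a step that is already met when the one before it is completed fails the run):
1. the full box stands on its edge in the tray, let go, and weighs on it (((horizontal distance between box_1 and tray below 0.08 m and z of box_1 in the frame of tray between 0.0475 and 0.055 m and angle between box_1's own x axis and vertical below 0.12 rad and linear speed of box_1 below 0.03 m/s and contact force between box_1 and the fingers below 0.2 N and contact force between box_1 and tray above 3.5 N) or (horizontal distance between box_2 and tray below 0.08 m and z of box_2 in the frame of tray between 0.0475 and 0.055 m and angle between box_2's own x axis and vertical below 0.12 rad and linear speed of box_2 below 0.03 m/s and contact force between box_2 and the fingers below 0.2 N and contact force between box_2 and tray above 3.5 N) or (horizontal distance between box_3 and tray below 0.08 m and z of box_3 in the frame of tray between 0.0475 and 0.055 m and angle between box_3's own x axis and vertical below 0.12 rad and linear speed of box_3 below 0.03 m/s and contact force between box_3 and the fingers below 0.2 N and contact force between box_3 and tray above 3.5 N))), for 0.2 s.
2. the keeper bar has clicked shut (value of joint keeper below 0.025 rad), for 0.2 s.
At the end, for the whole second after the job is handed in: Full box (weighing over 3.5 N on it) on its long edge on the tray floor (origin within 80 mm of the tray's centre, 0.12 rad of upright); both empty boxes seated in rack slots (4 mm in height, 0.12 rad of upright); keeper bar within 0.025 rad of shut; boxes released, at rest (value of joint keeper below 0.025 rad and ((horizontal distance between box_1 and tray below 0.08 m and z of box_1 in the frame of tray between 0.0475 and 0.055 m and angle between each of box_1, box_2, box_3's own x axis and vertical below 0.12 rad and linear speed of each of box_1, box_2, box_3 below 0.03 m/s and contact force between box_1 and the fingers below 0.2 N and contact force between box_1 and tray above 3.5 N and z of box_2 in the frame of rack between 0.048 and 0.056 m and x of box_2 in the frame of rack between -0.085 and 0.085 m and y of box_2 in the frame of rack between -0.01 and 0.01 m and z of box_3 in the frame of rack between 0.048 and 0.056 m and x of box_3 in the frame of rack between -0.085 and 0.085 m and y of box_3 in the frame of rack between -0.01 and 0.01 m) or (horizontal distance between box_2 and tray below 0.08 m and z of box_2 in the frame of tray between 0.0475 and 0.055 m and angle between each of box_2, box_1, box_3's own x axis and vertical below 0.12 rad and linear speed of each of box_2, box_1, box_3 below 0.03 m/s and contact force between box_2 and the fingers below 0.2 N and contact force between box_2 and tray above 3.5 N and z of box_1 in the frame of rack between 0.048 and 0.056 m and x of box_1 in the frame of rack between -0.085 and 0.085 m and y of box_1 in the frame of rack between -0.01 and 0.01 m and z of box_3 in the frame of rack between 0.048 and 0.056 m and x of box_3 in the frame of rack between -0.085 and 0.085 m and y of box_3 in the frame of rack between -0.01 and 0.01 m) or (horizontal distance between box_3 and tray below 0.08 m and z of box_3 in the frame of tray between 0.0475 and 0.055 m and angle between each of box_3, box_1, box_2's own x axis and vertical below 0.12 rad and linear speed of each of box_3, box_1, box_2 below 0.03 m/s and contact force between box_3 and the fingers below 0.2 N and contact force between box_3 and tray above 3.5 N and z of box_1 in the frame of rack between 0.048 and 0.056 m and x of box_1 in the frame of rack between -0.085 and 0.085 m and y of box_1 in the frame of rack between -0.01 and 0.01 m and z of box_2 in the frame of rack between 0.048 and 0.056 m and x of box_2 in the frame of rack between -0.085 and 0.085 m and y of box_2 in the frame of rack between -0.01 and 0.01 m))); the robot touches nothing.
It fails at once if a box is dropped, falling freely by more than about 15 mm ((linear speed of box_1 above 0.55 m/s and contact force between box_1 and the fingers below 0.2 N) or (linear speed of box_2 above 0.55 m/s and contact force between box_2 and the fingers below 0.2 N) or (linear speed of box_3 above 0.55 m/s and contact force between box_3 and the fingers below 0.2 N)).
It fails at once if another thing on the bench is shifted by more than 30 mm (distance of any of spanner_13, wood_block_1, sanding_block, tape_measure from where it was at the start of the episode above 0.03 m).
It also fails if it takes over 72 s, if anything falls off the work surface, if the arm or the gripper's body presses on something with over 40 N, if the wrist force passes 120 N, or if a joint passes its speed limit or range.

## Working session

There is one attempt and no reset: what is moved stays moved. The work goes in short steps, Python scripts to look and compute and a shell command to move; the robot and the scene stay as the last step left them, time stands still between calls to the robot, and variables do not carry over. Pictures are saved under pics/ and viewed, at most 10 in all, crops included, and the job is handed in when it is done.

```bash
ls; mkdir -p pics
python3 - <<'E'
from workcell import manip, optics
import cv2,numpy as np
for n in("scene","top"):
    p,d=optics.camera(n); cv2.imwrite(f"pics/{n}0.png",p[:,:,::-1]); np.save(f"pics/{n}0d.npy",d); np.save(f"pics/{n}0.npy",p)
    c=optics.get_calibration(n); print(n,c)
s=manip.get_state(); print(s)
E
```

```text
nudge.py
pics
workcell.py
scene {'vertical_fov': 46.70078314003643, 'cx': 314.788863939515, 'cy': 206.6952576507463, 'origin': array([-0.41658105, -0.68595489,  0.61605178]), 'attitude': array([[ 0.46817816,  0.40383093, -0.78595788],
       [-0.88344884,  0.19570561, -0.42569644],
       [-0.01809302,  0.89365535,  0.44838906]])}
top {'vertical_fov': 46.089375339323084, 'cx': 311.72592825710365, 'cy': 205.39485760279572, 'origin': array([ 0.39694909, -0.19378071,  1.1130596 ]), 'attitude': array([[-2.21404921e-02,  9.95765577e-01, -8.92228348e-02],
       [-9.99751365e-01, -2.22883639e-02, -6.61247729e-04],
       [-2.64707874e-03,  8.91860106e-02,  9.96011470e-01]])}
{'t': 0.1, 'joints': array([ 1.05369240e+00,  5.27664883e-02,  1.40164848e+00, -6.99428703e-06,
        1.68856434e+00, -7.03103350e-02]), 'joint_velocities': array([-0.00023005, -0.00301201, -0.00263103,  0.00033101, -0.00095977,
       -0.00173756]), 'joint_torque': array([ 1.48013190e-03, -3.82583964e+01, -3.60984170e+01, -8.96737583e-05,
        4.78968839e-03, -2.28051135e-05]), 'ee_pos': array([0.22670645, 0.47326145, 0.24954767]), 'tool_rot': array([[-9.01836766e-01,  4.32076365e-01, -6.79473327e-04],
       [ 4.32076890e-01,  9.01835961e-01, -1.20878576e-03],
       [ 9.04857217e-05, -1.38371217e-03, -9.99999039e-01]]), 'contact_force': array([-0.14024116, -0.50478266, -0.08720565]), 'wrist_torque': array([-0.00663658, -0.00764985,  0.04511535]), 'grasp_force': 0.0, 'gripper_width': 0.08552956602867981}
```

View pics/scene0.png

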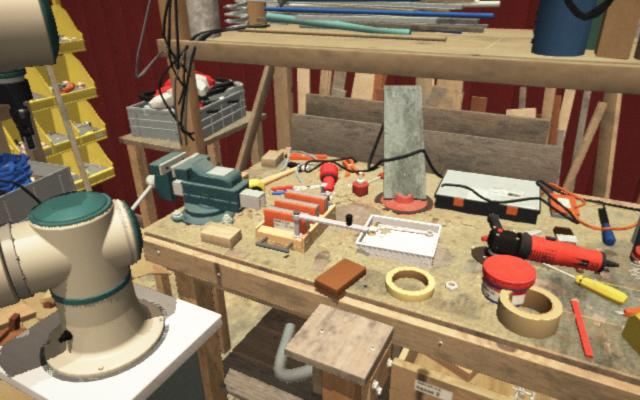

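View pics/top0.png

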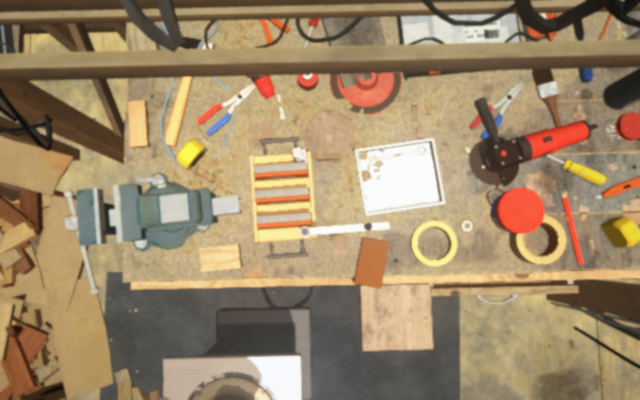

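The scene and top views show the rack at top-view (283,197), with three boxes at rows 168, 195 and 220. The keeper pivot is at (305,231) and the bar points right to (388,226). The tray is at (400,176). Next I'll get coarse positions.

```bash
cat > h.py <<'E'
import numpy as np,cv2
from workcell import manip, optics
def cam(n,save=None):
    c=optics.get_calibration(n); p,d=optics.camera(n)
    if save: cv2.imwrite(f"pics/{save}.png",p[:,:,::-1])
    return p,d,c
def rays(c,uv):
    f=200/np.tan(np.radians(c["vertical_fov"])/2); uv=np.atleast_2d(uv).astype(float)
    r=np.c_[(uv[:,0]-c["cx"])/f,-(uv[:,1]-c["cy"])/f,-np.ones(len(uv))]
    return r@c["attitude"].T
def plane(c,uv,z):
    r=rays(c,uv); o=c["origin"]; return o+r*((z-o[2])/r[:,2])[:,None]
def cloud(c,d):
    v,u=np.mgrid[:d.shape[0],:d.shape[1]]
    return (c["origin"]+rays(c,np.c_[u.ravel(),v.ravel()])*d.ravel()[:,None]).reshape(*d.shape,3)
def tri(c1,uv1,c2,uv2):
    a,b=rays(c1,uv1)[0],rays(c2,uv2)[0]
    s=np.linalg.lstsq(np.c_[a,-b],c2["origin"]-c1["origin"],rcond=None)[0]
    P=c1["origin"]+a*s[0];Q=c2["origin"]+b*s[1]; return (P+Q)/2,np.linalg.norm(P-Q)
def orange(p):
    h=cv2.cvtColor(p,cv2.COLOR_RGB2HSV); return cv2.inRange(h,(3,140,110),(14,255,255))
E
python3 - <<'E'
from h import *
c=optics.get_calibration("top"); d=np.load("pics/top0d.npy")
X=cloud(c,d)
for n,uv in dict(b1=(283,164),b2=(283,191),b3=(283,217),wood=(220,258),sand=(372,262),pivot=(305,231),knob=(366,227),barend=(386,226),floor=(405,180),tl=(357,149),tr=(436,140),bl=(364,214),br=(443,204),spann=(430,165),tapem=(190,153),shelf=(300,60),shelf2=(300,75),disk=(370,90),rtl=(252,157),rbl=(256,240),rbr=(315,238),bench=(340,200),tape=(457,243)).items():
    print(n,X[uv[1],uv[0]].round(3))
w=optics.get_calibration("wrist"); print(w)
E
```

```text
b1 [ 0.582 -0.132  0.086]
b2 [ 0.522 -0.131  0.084]
b3 [ 0.465 -0.13   0.084]
wood [0.378 0.019 0.036]
sand [ 0.361 -0.329  0.023]
pivot [ 0.432 -0.178  0.109]
knob [ 0.437 -0.306  0.128]
barend [ 0.439 -0.351  0.104]
floor [ 0.55  -0.414  0.015]
tl [ 0.621 -0.301  0.042]
tr [ 0.646 -0.494  0.006]
bl [ 0.472 -0.315  0.014]
br [ 0.493 -0.505 -0.001]
spann [ 0.584 -0.473  0.02 ]
tapem [0.616 0.079 0.066]
shelf [ 0.669 -0.181  0.45 ]
shelf2 [ 0.801 -0.172  0.041]
disk [ 0.769 -0.338  0.018]
rtl [ 0.607 -0.058  0.048]
rbl [ 0.417 -0.065  0.047]
rbr [ 0.419 -0.199  0.006]
bench [ 0.507 -0.26   0.013]
tape [ 0.4   -0.532  0.005]
{'vertical_fov': 67.51812984788099, 'cx': 317.04319792867517, 'cy': 198.94444575461165, 'origin': array([0.16076262, 0.50580812, 0.37360479]), 'attitude': array([[ 4.31751222e-01, -8.63085621e-01, -2.62057425e-01],
       [ 9.01992391e-01,  4.12876074e-01,  1.26265890e-01],
       [-7.81033705e-04, -2.90889255e-01,  9.56756412e-01]])}
```

The manual's scale: shifts go in shares of 200 mm and turns go in shares of 180 degrees. Converting my numbers, -0.036 m is -0.18, -0.033 m is -0.165.

```bash
R="";echo '{"increments":[[-0.18, -0.165, 0, 0, 0, 0], [-0.18, -0.165, 0, 0, 0, 0], [-0.18, -0.165, 0, 0, 0, 0], [-0.18, -0.165, 0, 0, 0, 0], [-0.18, -0.165, 0, 0, 0, 0], [-0.18, -0.165, 0, 0, 0, 0], [-0.18, -0.165, 0, 0, 0, 0], [-0.18, -0.165, 0, 0, 0, 0]]}' | python3 nudge.py
echo '{"increments":[[-0.18, -0.165, 0, 0, 0, 0], [-0.18, -0.165, 0, 0, 0, 0], [-0.18, -0.165, 0, 0, 0, 0], [-0.18, -0.165, 0, 0, 0, 0], [-0.18, -0.165, 0, 0, 0, 0], [-0.18, -0.165, 0, 0, 0, 0], [-0.18, -0.165, 0, 0, 0, 0], [-0.18, -0.165, 0, 0, 0, 0]]}' | python3 nudge.py
echo '{"increments":[[0, 0, 0, 0, 0, 0.0509], [0, 0, 0, 0, 0, 0.0509], [0, 0, 0, 0, 0, 0.0509], [0, 0, 0, 0, 0, 0.0509], [0, 0, 0, 0, 0, 0.0509], [0, 0, 0, 0, 0, 0.0509], [0, 0, 0, 0, 0, 0.0509], [0, 0, 0, 0, 0, 0]]}' | python3 nudge.py
python3 - <<'E'
from h import *
print(manip.get_state()["tool_rot"].round(3),manip.get_state()["joints"].round(2))
p,d,c=cam("wrist","w1"); np.savez("pics/w1.npz",p=p,d=d,**c)
E
```

```text
t: 1.1
ee_pos: [0.3727, 0.1094, 0.2501]
tool_rot: [[-0.902, 0.432, -0.0], [0.432, 0.902, 0.0], [0.0, 0.0, -1.0]]
contact_force: [1.4, 0.4, 0.1]
gripper_width: 0.0851
grasp_force: 0.0
t: 2.1
ee_pos: [0.5184, -0.2531, 0.2497]
tool_rot: [[-0.902, 0.432, -0.001], [0.432, 0.902, 0.001], [0.001, 0.0, -1.0]]
contact_force: [0.2, -0.1, -0.3]
gripper_width: 0.0852
grasp_force: 0.0
t: 3.1
ee_pos: [0.518, -0.2515, 0.2498]
tool_rot: [[-0.005, 1.0, -0.001], [1.0, 0.005, 0.001], [0.001, -0.001, -1.0]]
contact_force: [-0.2, -0.7, -0.6]
gripper_width: 0.0854
grasp_force: 0.0
[[-0.005  1.    -0.001]
 [ 1.     0.005  0.001]
 [ 0.001 -0.001 -1.   ]] [-0.52  0.2   1.24  0.    1.7  -0.52]
```

View pics/w1.png

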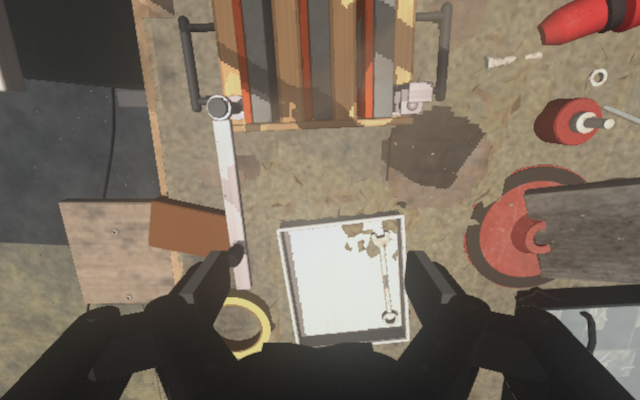

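The view shows the tray, with corners about (278,228), (404,214), (408,342) and (298,348). The spanner is on its far (+x) side, the bar runs from (219,107) to (242,288) with the knob at (237,255), and the boxes are at columns 258, 315 and 374. The second view will be over the rack.

To row units: 0.04 m is 0.2.

```bash
echo '{"increments":[[0.2, 0, 0, 0, 0, 0], [0.2, 0, 0, 0, 0, 0], [0.2, 0, 0, 0, 0, 0], [0, 0, 0, 0, 0, 0]]}' | python3 nudge.py
python3 - <<'E'
from h import *
p,d,c=cam("wrist","w2"); np.savez("pics/w2.npz",p=p,d=d,**c)
E
```

```text
t: 3.65
ee_pos: [0.5177, -0.1294, 0.2505]
tool_rot: [[-0.01, 1.0, 0.0], [1.0, 0.01, 0.0], [0.0, 0.0, -1.0]]
contact_force: [0.0, 0.2, 0.6]
gripper_width: 0.0852
grasp_force: 0.0
```

View pics/w2.png

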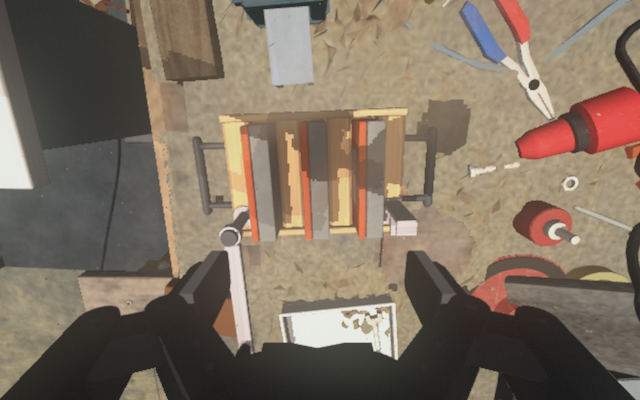

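The second view shows all three boxes clearly, with orange strips at columns 253, 307 and 362 and near ends around row 240. The pivot is at (230,237) and the catch at (402,218).

Run:
```python
from h import *
W=[np.load(f"pics/w{i}.npz") for i in(1,2)]
L=[]
for w in W:
    m=orange(w["p"]); m[:, :240]=0; m[:,390:]=0; m[250:]=0
    cs=[k for k in cv2.findContours(m,0,2)[0] if cv2.contourArea(k)>150]
    cs.sort(key=lambda k:k[:,0,0].mean()); r=[]
    for k in cs:
        b=cv2.boxPoints(cv2.minAreaRect(k)); b=b[np.argsort(b[:,1])]; r.append(b)
        print(b.round(0).tolist())
    L.append(r); print()
for a,b in zip(*L): # near end (max row) midpoint
    print("tri near end", *[np.round(q,4) for q in tri(W[0],a[2:].mean(0),W[1],b[2:].mean(0))])
w=W[1]; X=cloud(w,w["d"])
M=((X[...,2]>.077)&(X[...,2]<.095)&(X[...,0]>.40)&(X[...,0]<.64)&(X[...,1]>-.25)&(X[...,1]<0)).astype(np.uint8)
n,lab,st,_=cv2.connectedComponentsWithStats(M)
for i in range(1,n):
    if st[i,4]>300:
        P=X[lab==i]; r=cv2.minAreaRect(P[:,:2].astype(np.float32)*1000); print("box",np.round(r[0],1),np.round(r[1],1),round(r[2],2),"z",np.median(P[:,2]).round(4))
w=W[0];X=cloud(w,w["d"])
# tray rim
M=(X[...,2]>.033)&(X[...,2]<.048)&(X[...,0]>.45)&(X[...,0]<.68)&(X[...,1]<-.26)&(X[...,1]>-.54)
n,lab,st,_=cv2.connectedComponentsWithStats(M.astype(np.uint8))
for i in range(1,n):
  if st[i,4]>100:
    P=X[lab==i]; r=cv2.minAreaRect(P[:,:2].astype(np.float32)*1000); print("rim",np.round(r[0],1),np.round(r[1],1),round(r[2],2),len(P),np.median(P[:,2]))
for w in W:
    print("rimcorners from px")
print(plane(W[0],[(278,228),(404,214),(408,342),(298,348)],.041).round(3))
for uv in[(219,107),(237,255),(242,288),(230,237)]: print(uv,X[uv[1],uv[0]].round(3))
M=(X[...,2]>.097)&(X[...,2]<.108)&(X[...,0]>.39)&(X[...,0]<.5)&(X[...,1]<-.19)
P=X[M]; r=cv2.minAreaRect(P[:,:2].astype(np.float32)*1000); print("bar",r,np.median(P[:,2]))
M=(X[...,2]>.117)&(X[...,2]<.14)&(X[...,0]>.39)&(X[...,0]<.47)&(X[...,1]<-.25)&(X[...,1]>-.33)
P=X[M]; print("knob",P.mean(0).round(4),len(P))
```

```text
[[240.0, 6.0], [233.0, 7.0], [252.0, 122.0], [245.0, 123.0]]
[[306.0, -0.0], [298.0, 0.0], [311.0, 83.0], [303.0, 83.0]]
[[363.0, 62.0], [372.0, 62.0], [363.0, 117.0], [372.0, 117.0]]
[[365.0, 0.0], [373.0, 0.0], [373.0, 44.0], [365.0, 44.0]]

[[248.0, 133.0], [241.0, 134.0], [259.0, 241.0], [252.0, 242.0]]
[[306.0, 136.0], [299.0, 136.0], [312.0, 238.0], [305.0, 238.0]]
[[358.0, 121.0], [365.0, 121.0], [365.0, 156.0], [358.0, 156.0]]
[[358.0, 189.0], [365.0, 189.0], [365.0, 237.0], [358.0, 237.0]]

tri near end [ 0.4544 -0.1898  0.0853] 0.0001
tri near end [ 0.5114 -0.1596  0.1433] 0.0011
tri near end [ 0.6698 -0.201  -0.5888] 0.0115
tri near end [ 0.5492 -0.1411  0.1813] 0.0015
box [ 517.  -126.5] [ 26.  119.5] 2.82 z 0.0862
box [ 573.  -124.6] [ 26.4 119.9] 2.83 z 0.0862
box [ 461.2 -129.9] [ 26.4 119.9] 2.87 z 0.086
rim [ 558.2 -396.3] [154.8 185.1] 7.45 2098 0.03976887329805193
rimcorners from px
rimcorners from px
[[ 0.473 -0.314  0.041]
 [ 0.622 -0.296  0.041]
 [ 0.644 -0.48   0.041]
 [ 0.494 -0.491  0.041]]
(219, 107) [ 0.435 -0.176  0.109]
(237, 255) [ 0.446 -0.306  0.127]
(242, 288) [ 0.441 -0.357  0.102]
(230, 237) [ 0.433 -0.299  0.101]
bar ((438.82000732421875, -274.0021057128906), (16.60775375366211, 167.38426208496094), 3.066830635070801) 0.10208704788163575
knob [ 0.4432 -0.3087  0.1248] 216
```

Boxes measured at yaw 2.84°, with centres (517,-126.5), (573,-124.6) and (461,-130) mm and tops at 85–86 mm in both views. The tray is at (558,-396) mm, yaw 7.45°, and the knob is at about (441,-310). I'll weigh the middle box first.

To row units: 0.03 m is 0.15, 0.003 m is 0.015, -0.04 rad is -0.0127.

```bash
echo '{"increments":[[0.015, -0.005, 0, 0, 0, -0.0127], [0, 0, 0.15, 0, 0, 0], [0, 0, 0.15, 0, 0, 0], [0, 0, 0.15, 0, 0, 0], [0, 0, 0.15, 0, 0, 0], [0, 0, 0, 0, 0, 0], [0, 0, 0, 0, 0, 0]]}' | python3 nudge.py .042
echo '{"increments":[[0, 0, 0.15, 0, 0, 0], [0, 0, 0.1, 0, 0, 0], [0, 0, 0.0625, 0, 0, 0], [0, 0, 0, 0, 0, 0], [0, 0, 0, 0, 0, 0]]}' | python3 nudge.py
```

```text
t: 4.58
ee_pos: [0.5172, -0.1292, 0.1317]
tool_rot: [[-0.044, 0.999, 0.002], [0.999, 0.044, -0.0], [-0.001, 0.002, -1.0]]
contact_force: [-0.1, -0.2, 0.2]
gripper_width: 0.0418
grasp_force: 0.0
t: 5.2
ee_pos: [0.5174, -0.1288, 0.0692]
tool_rot: [[-0.044, 0.999, 0.002], [0.999, 0.044, -0.001], [-0.001, 0.002, -1.0]]
contact_force: [-0.1, 0.5, -0.0]
gripper_width: 0.0423
grasp_force: 0.0
```

To row units: -0.004 m is -0.02.

```bash
echo '{"increments":[[0, 0, 0, 0, 0, 0], [0, 0, 0, 0, 0, 0], [0, 0, 0, 0, 0, 0], [0, 0, 0, 0, 0, 0]]}' | python3 nudge.py 0.01 50
echo '{"increments":[[0, 0, -0.02, 0, 0, 0], [0, 0, -0.02, 0, 0, 0], [0, 0, -0.02, 0, 0, 0], [0, 0, 0, 0, 0, 0], [0, 0, 0, 0, 0, 0], [0, 0, 0, 0, 0, 0], [0, 0, 0, 0, 0, 0]]}' | python3 nudge.py
```

```text
t: 5.7
ee_pos: [0.5171, -0.1287, 0.0688]
tool_rot: [[-0.044, 0.999, 0.001], [0.999, 0.044, -0.001], [-0.001, 0.001, -1.0]]
contact_force: [-1.9, -0.5, 5.3]
gripper_width: 0.0253
grasp_force: 52.1
t: 6.58
ee_pos: [0.5166, -0.1285, 0.0797]
tool_rot: [[-0.044, 0.999, -0.0], [0.999, 0.044, 0.0], [0.0, -0.0, -1.0]]
contact_force: [-0.0, -0.1, -1.5]
gripper_width: 0.0254
grasp_force: 51.5
```

Only 1.5 N, so this one is empty. I'll set it down and move to the far box.

To row units: 0.004 m is 0.02, 0.003 m is 0.015.

```bash
echo '{"increments":[[0, 0, 0.02, 0, 0, 0], [0, 0, 0.02, 0, 0, 0], [0, 0, 0.015, 0, 0, 0], [0, 0, 0, 0, 0, 0], [0, 0, 0, 0, 0, 0]]}' | python3 nudge.py
echo '{"increments":[[0, 0, 0, 0, 0, 0], [0, 0, 0, 0, 0, 0], [0, 0, 0, 0, 0, 0]]}' | python3 nudge.py .042
```

```text
t: 7.2
ee_pos: [0.5167, -0.1285, 0.0689]
tool_rot: [[-0.044, 0.999, 0.0], [0.999, 0.044, 0.0], [0.0, 0.0, -1.0]]
contact_force: [-0.8, 1.3, 0.2]
gripper_width: 0.0256
grasp_force: 51.7
t: 7.58
ee_pos: [0.5167, -0.1286, 0.0688]
tool_rot: [[-0.044, 0.999, 0.0], [0.999, 0.044, 0.0], [0.0, 0.0, -1.0]]
contact_force: [-0.5, 0.2, 0.9]
gripper_width: 0.042
grasp_force: 0.0
```

To row units: -0.03 m is -0.15, 0.0015 m is 0.0075.

```bash
echo '{"increments":[[0, 0, -0.15, 0, 0, 0], [0, 0, -0.15, 0, 0, 0], [0.0075, 0.141, 0, 0, 0, 0], [0, 0.141, 0, 0, 0, 0], [0, 0, 0, 0, 0, 0], [0, 0, 0.15, 0, 0, 0], [0, 0, 0.15, 0, 0, 0], [0, 0, 0, 0, 0, 0]]}' | python3 nudge.py
echo '{"increments":[[0, 0, 0, 0, 0, 0], [0, 0, 0, 0, 0, 0], [0, 0, 0, 0, 0, 0], [0, 0, 0, 0, 0, 0]]}' | python3 nudge.py 0.01 50
echo '{"increments":[[0, 0, -0.02, 0, 0, 0], [0, 0, -0.02, 0, 0, 0], [0, 0, -0.02, 0, 0, 0], [0, 0, 0, 0, 0, 0], [0, 0, 0, 0, 0, 0], [0, 0, 0, 0, 0, 0], [0, 0, 0, 0, 0, 0]]}' | python3 nudge.py
```

```text
t: 8.57
ee_pos: [0.5708, -0.1242, 0.0662]
tool_rot: [[-0.044, 0.999, -0.006], [0.999, 0.044, 0.002], [0.002, -0.006, -1.0]]
contact_force: [-0.2, 0.4, -0.5]
gripper_width: 0.042
grasp_force: 0.0
t: 9.07
ee_pos: [0.5732, -0.1248, 0.0702]
tool_rot: [[-0.044, 0.999, 0.001], [0.999, 0.044, -0.001], [-0.001, 0.001, -1.0]]
contact_force: [-4.0, 0.7, 5.9]
gripper_width: 0.0252
grasp_force: 54.2
t: 9.95
ee_pos: [0.5729, -0.1246, 0.0806]
tool_rot: [[-0.044, 0.999, -0.0], [0.999, 0.044, 0.0], [0.0, -0.0, -1.0]]
contact_force: [-0.8, -0.5, -6.3]
gripper_width: 0.025
grasp_force: 52.8
```

6.3 N, so the far box is the full one. Lifting it out and carrying it over the tray.

To row units: -0.03 m is -0.15, -0.02 m is -0.1.

```bash
echo '{"increments":[[0, 0, -0.1, 0, 0, 0], [0, 0, -0.15, 0, 0, 0], [0, 0, -0.15, 0, 0, 0], [0, 0, -0.05, 0, 0, 0], [0, 0, 0, 0, 0, 0]]}' | python3 nudge.py
echo '{"increments":[[-0.17, -0.0215, 0, 0, 0, 0], [-0.17, -0.0215, 0, 0, 0, 0], [-0.17, -0.0215, 0, 0, 0, 0], [-0.17, -0.0215, 0, 0, 0, 0], [-0.17, -0.0215, 0, 0, 0, 0], [-0.17, -0.0215, 0, 0, 0, 0], [-0.17, -0.0215, 0, 0, 0, 0], [-0.17, -0.0215, 0, 0, 0, 0]]}' | python3 nudge.py
echo '{"increments":[[0, 0, 0, 0, 0, -0.0137], [0, 0, 0, 0, 0, -0.0137], [0, 0, 0, 0, 0, 0], [0, 0, 0, 0, 0, 0]]}' | python3 nudge.py
python3 - <<'E'
from h import *
p,d,c=cam("top","t1"); cv2.imwrite("pics/t1c.png",cv2.resize(p[120:260,240:480,::-1],None,fx=3,fy=3))
E
```

```text
t: 10.58
ee_pos: [0.5732, -0.1247, 0.1717]
tool_rot: [[-0.044, 0.999, 0.002], [0.999, 0.044, -0.0], [-0.0, 0.002, -1.0]]
contact_force: [0.1, -0.3, -6.7]
gripper_width: 0.0251
grasp_force: 52.9
t: 11.58
ee_pos: [0.5498, -0.3985, 0.1684]
tool_rot: [[-0.044, 0.999, -0.003], [0.999, 0.044, 0.002], [0.003, -0.003, -1.0]]
contact_force: [0.8, -0.9, -5.7]
gripper_width: 0.0257
grasp_force: 52.7
t: 12.08
ee_pos: [0.5503, -0.3976, 0.1697]
tool_rot: [[-0.129, 0.992, -0.001], [0.992, 0.129, 0.001], [0.001, -0.001, -1.0]]
contact_force: [-0.4, 0.4, -4.7]
gripper_width: 0.0253
grasp_force: 52.7
```

View pics/t1c.png

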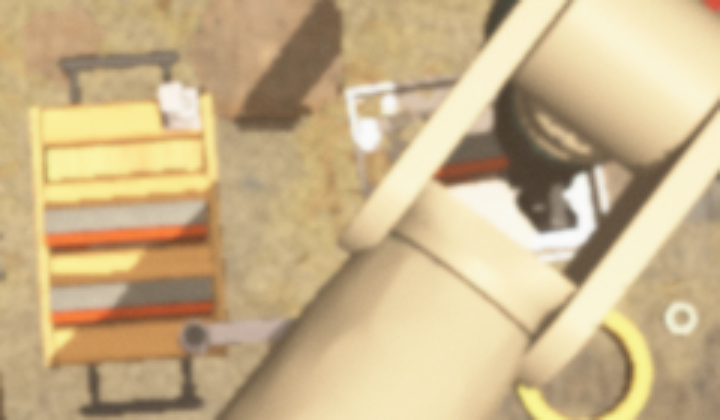

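The far slot is empty, two boxes stay seated, and the held box (orange strip at crop (475,165)) is over the tray and aligned. Lowering it now.

To row units: 0.03 m is 0.15, 0.02 m is 0.1.

```bash
echo '{"increments":[[0, 0, 0.15, 0, 0, 0], [0, 0, 0.15, 0, 0, 0], [0, 0, 0.1, 0, 0, 0], [0, 0, 0.05, 0, 0, 0], [0, 0, 0, 0, 0, 0], [0, 0, 0, 0, 0, 0]]}' | python3 nudge.py
echo '{"increments":[[0, 0, 0.02, 0, 0, 0], [0, 0, 0.02, 0, 0, 0], [0, 0, 0.01, 0, 0, 0], [0, 0, 0, 0, 0, 0], [0, 0, 0, 0, 0, 0]]}' | python3 nudge.py
```

```text
t: 12.88
ee_pos: [0.5512, -0.3983, 0.0824]
tool_rot: [[-0.13, 0.992, 0.002], [0.992, 0.13, -0.002], [-0.002, 0.002, -1.0]]
contact_force: [0.6, 0.4, -6.0]
gripper_width: 0.0252
grasp_force: 52.7
t: 13.5
ee_pos: [0.5506, -0.3979, 0.0709]
tool_rot: [[-0.13, 0.992, 0.0], [0.992, 0.13, -0.0], [-0.0, 0.0, -1.0]]
contact_force: [-0.3, 0.0, -6.2]
gripper_width: 0.0252
grasp_force: 52.7
```

To row units: 0.001 m is 0.005.

```bash
echo '{"increments":[[0, 0, 0.005, 0, 0, 0], [0, 0, 0.005, 0, 0, 0], [0, 0, 0, 0, 0, 0], [0, 0, 0, 0, 0, 0]]}' | python3 nudge.py
echo '{"increments":[[0, 0, 0.005, 0, 0, 0], [0, 0, 0, 0, 0, 0], [0, 0, 0, 0, 0, 0]]}' | python3 nudge.py
```

```text
t: 14.0
ee_pos: [0.5507, -0.3979, 0.0693]
tool_rot: [[-0.13, 0.992, 0.0], [0.992, 0.13, -0.0], [-0.0, 0.0, -1.0]]
contact_force: [-1.3, 0.1, -1.7]
gripper_width: 0.0252
grasp_force: 53.1
t: 14.38
ee_pos: [0.5507, -0.3979, 0.0693]
tool_rot: [[-0.13, 0.992, 0.001], [0.992, 0.13, -0.001], [-0.001, 0.001, -1.0]]
contact_force: [-4.2, 3.3, 3.3]
gripper_width: 0.0254
grasp_force: 54.0
```

It's resting on the tray floor. Releasing, rising, and looking.

To row units: -0.05 m is -0.25, -0.04 m is -0.2, 0.043 rad is 0.0137.

```bash
echo '{"increments":[[0, 0, 0, 0, 0, 0], [0, 0, 0, 0, 0, 0], [0, 0, 0, 0, 0, 0], [0, 0, 0, 0, 0, 0]]}' | python3 nudge.py .044
echo '{"increments":[[0, 0, -0.15, 0, 0, 0], [0, 0, -0.2, 0, 0, 0], [0, 0, -0.25, 0, 0, 0], [0, 0, -0.25, 0, 0, 0], [0, 0, 0, 0, 0, 0.0137], [0, 0, 0, 0, 0, 0.0137], [0, 0, 0, 0, 0, 0]]}' | python3 nudge.py
python3 - <<'E'
from h import *
p,d,c=cam("wrist","w3"); X=cloud(c,d)
M=((X[...,2]>.07)&(X[...,2]<.095)&(X[...,0]>.47)&(X[...,0]<.64)&(X[...,1]>-.5)&(X[...,1]<-.3))
P=X[M]; r=cv2.minAreaRect(P[:,:2].astype(np.float32)*1000); print("box",r,np.median(P[:,2]))
E
```

```text
t: 14.88
ee_pos: [0.5506, -0.3979, 0.0677]
tool_rot: [[-0.13, 0.992, 0.0], [0.992, 0.13, -0.0], [-0.0, 0.0, -1.0]]
contact_force: [0.7, 0.5, 0.8]
gripper_width: 0.0439
grasp_force: 0.0
t: 15.75
ee_pos: [0.5505, -0.3978, 0.2377]
tool_rot: [[-0.044, 0.999, -0.0], [0.999, 0.044, 0.0], [0.0, -0.0, -1.0]]
contact_force: [0.6, -0.1, -0.5]
gripper_width: 0.0441
grasp_force: 0.0
box ((554.7491455078125, -418.31536865234375), (26.022781372070312, 161.56439208984375), 7.596790313720703) 0.08515773344544636
```

View pics/w3.png

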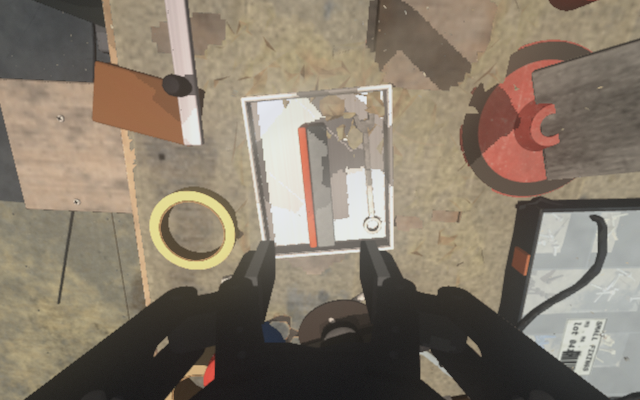

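The box stands upright in the tray, with its orange strip at (308,185), clear of the spanner at (370,180) and top at 85 mm. The knob is at (177,85). Refining the knob position.

To row units: -0.035 m is -0.175, 0.03 m is 0.15.

```bash
echo '{"increments":[[0.15, -0.175, 0, 0, 0, 0], [0.15, -0.175, 0, 0, 0, 0], [0.15, -0.175, 0, 0, 0, 0], [0, 0, 0, 0, 0, 0]]}' | python3 nudge.py .034
python3 - <<'E'
from h import *
p,d,c=cam("wrist","w4"); X=cloud(c,d)
M=(X[...,2]>.098)&(X[...,2]<.107)&(X[...,0]>.39)&(X[...,0]<.5)&(X[...,1]<-.19)&(X[...,1]>-.37)
P=X[M]; r=cv2.minAreaRect(P[:,:2].astype(np.float32)*1000); print("bar",r,P[:,1].min())
M=(X[...,2]>.1245)&(X[...,2]<.13)&(X[...,0]>.39)&(X[...,0]<.47)&(X[...,1]<-.25)&(X[...,1]>-.35)
P=X[M]; print("knob",P.mean(0).round(4),P.min(0),P.max(0),len(P))
E
```

```text
t: 16.3
ee_pos: [0.4399, -0.3109, 0.2375]
tool_rot: [[-0.045, 0.999, -0.001], [0.999, 0.045, 0.001], [0.001, -0.001, -1.0]]
contact_force: [-0.7, -1.2, 0.8]
gripper_width: 0.0338
grasp_force: 0.0
bar ((438.23681640625, -273.8814392089844), (15.52981948852539, 168.44993591308594), 3.0374178886413574) -0.3580811911707858
knob [ 0.4404 -0.3104  0.1269] [ 0.43318182 -0.31882059  0.12454084] [ 0.44739364 -0.30336176  0.12900821] 253
```

View pics/w4.png

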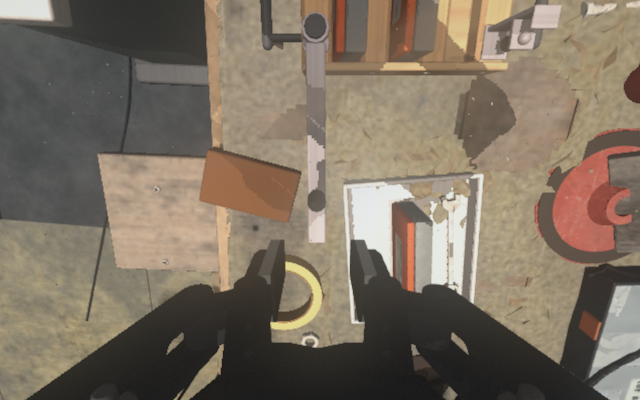

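The knob at (317,200) px measures (0.4404, -0.3104), directly below the tool. I'll descend and cage it.

To row units: 0.04 m is 0.2, 0.02 m is 0.1.

```bash
echo '{"increments":[[0, 0, 0.2, 0, 0, 0], [0, 0, 0.2, 0, 0, 0], [0, 0, 0.1, 0, 0, 0], [0, 0, 0.0525, 0, 0, 0], [0, 0, 0, 0, 0, 0], [0, 0, 0, 0, 0, 0]]}' | python3 nudge.py
echo '{"increments":[[0, 0, 0, 0, 0, 0], [0, 0, 0, 0, 0, 0], [0, 0, 0, 0, 0, 0]]}' | python3 nudge.py .019 20
```

```text
t: 17.1
ee_pos: [0.4424, -0.3131, 0.1286]
tool_rot: [[-0.044, 0.999, 0.002], [0.999, 0.044, -0.001], [-0.001, 0.002, -1.0]]
contact_force: [-0.5, 0.0, 0.5]
gripper_width: 0.0343
grasp_force: 0.0
t: 17.48
ee_pos: [0.4418, -0.3126, 0.1275]
tool_rot: [[-0.044, 0.999, 0.0], [0.999, 0.044, -0.0], [-0.0, 0.0, -1.0]]
contact_force: [-0.5, -0.0, -0.0]
gripper_width: 0.019
grasp_force: 0.0
```

To row units: 0.0136 m is 0.068, 0.0007 m is 0.0035, -0.1 rad is -0.0318.

```bash
echo '{"increments":[[0.0035, 0.068, 0, 0, 0, -0.0318], [0.0035, 0.068, 0, 0, 0, -0.0318], [0.0035, 0.068, 0, 0, 0, -0.0318], [0.0035, 0.068, 0, 0, 0, -0.0318], [0.0035, 0.068, 0, 0, 0, -0.0318], [0.0035, 0.068, 0, 0, 0, -0.0318], [0.0035, 0.068, 0, 0, 0, -0.0318], [0, 0, 0, 0, 0, 0]]}' | python3 nudge.py
cat > k.py <<'E'
from h import *
s=manip.get_state(); v=s["ee_pos"][:2]-[.4333,-.1757]
a=np.arctan2(v[1],v[0])-.0495; R=s["tool_rot"]
print("r",np.hypot(*v).round(4),"angle",round(-a,3),"tool x yaw err",round(np.arctan2(R[1,0],R[0,0])-np.pi-np.arctan2(v[1],v[0]),3),s["joints"].round(2),manip.get_state()["contact_force"].round(1))
E
python3 k.py
```

```text
t: 18.48
ee_pos: [0.5283, -0.2761, 0.1272]
tool_rot: [[-0.677, 0.736, 0.0], [0.736, 0.677, 0.0], [0.0, 0.0, -1.0]]
contact_force: [-0.1, -1.3, -0.9]
gripper_width: 0.0192
grasp_force: 0.0
r 0.1382 angle 0.862 tool x yaw err -0.014 [-0.54  0.32  1.35  0.    1.48 -1.29] [-0.1 -1.3 -0.9]
```

To row units: 0.0137 m is 0.0685, 0.001 m is 0.005, -0.1 rad is -0.0318.

```bash
echo '{"increments":[[0.005, 0.0685, 0, 0, 0, -0.0318], [0.005, 0.0685, 0, 0, 0, -0.0318], [0.005, 0.0685, 0, 0, 0, -0.0318], [0.005, 0.0685, 0, 0, 0, -0.0318], [0.005, 0.0685, 0, 0, 0, -0.0318], [0.005, 0.0685, 0, 0, 0, -0.0318], [0.005, 0.0685, 0, 0, 0, -0.0318], [0, 0, 0, 0, 0, 0]]}' | python3 nudge.py
python3 k.py
```

```text
t: 19.48
ee_pos: [0.5691, -0.1917, 0.1274]
tool_rot: [[-0.992, 0.128, 0.0], [0.128, 0.992, -0.0], [-0.0, -0.0, -1.0]]
contact_force: [0.1, -0.3, -0.3]
gripper_width: 0.0189
grasp_force: 0.0
r 0.1367 angle 0.167 tool x yaw err -0.011 [-0.39  0.33  1.33 -0.    1.48 -1.83] [ 0.1 -0.3 -0.3]
```

To row units: 0.007 m is 0.035, 0.005 m is 0.025, -0.05 rad is -0.0159.

```bash
echo '{"increments":[[0.0025, 0.035, 0, 0, 0, -0.0159], [0.0015, 0.035, 0, 0, 0, -0.0159], [0, 0.025, 0, 0, 0, -0.0127], [0, 0.015, 0, 0, 0, -0.0064], [0, 0.0075, 0, 0, 0, 0], [0, 0, 0, 0, 0, 0]]}' | python3 nudge.py
python3 k.py
```

```text
t: 20.23
ee_pos: [0.5697, -0.1688, 0.1273]
tool_rot: [[-1.0, -0.032, -0.0], [-0.032, 1.0, -0.0], [0.0, -0.0, -1.0]]
contact_force: [-1.8, -2.6, 1.2]
gripper_width: 0.019
grasp_force: 1.3
r 0.1366 angle -0.001 tool x yaw err -6.302 [-0.35  0.31  1.35 -0.    1.47 -1.95] [-1.8 -2.6  1.2]
```

Pushing on in small steps until the stop.

To row units: 0.001 m is 0.005.

```bash
echo '{"increments":[[0, 0.005, 0, 0, 0, 0], [0, 0.005, 0, 0, 0, 0], [0, 0.005, 0, 0, 0, 0], [0, 0, 0, 0, 0, 0]]}' | python3 nudge.py; python3 k.py; echo '{"increments":[[0, 0.005, 0, 0, 0, 0], [0, 0.005, 0, 0, 0, 0], [0, 0, 0, 0, 0, 0]]}' | python3 nudge.py; python3 k.py
```

```text
t: 20.72
ee_pos: [0.5696, -0.1682, 0.1274]
tool_rot: [[-1.0, -0.031, 0.001], [-0.031, 1.0, -0.005], [-0.0, -0.005, -1.0]]
contact_force: [-0.9, -13.4, -2.9]
gripper_width: 0.019
grasp_force: 6.7
r 0.1366 angle -0.005 tool x yaw err -6.307 [-0.35  0.31  1.35 -0.    1.47 -1.95] [ -0.9 -13.4  -2.9]
t: 21.1
ee_pos: [0.5696, -0.1679, 0.1274]
tool_rot: [[-1.0, -0.029, 0.001], [-0.029, 1.0, -0.008], [-0.001, -0.008, -1.0]]
contact_force: [1.2, -20.8, -3.6]
gripper_width: 0.0191
grasp_force: 10.1
r 0.1366 angle -0.008 tool x yaw err -6.311 [-0.35  0.31  1.36 -0.01  1.47 -1.95] [  1.2 -20.8  -3.6]
```

It's hard on the stop (20 N with no further motion). I'll unload, open, rise and check.

To row units: -0.002 m is -0.01, -0.0015 m is -0.0075.

```bash
echo '{"increments":[[0, -0.01, 0, 0, 0, 0], [0, -0.01, 0, 0, 0, 0], [0, -0.0075, 0, 0, 0, 0], [0, 0, 0, 0, 0, 0], [0, 0, 0, 0, 0, 0]]}' | python3 nudge.py .03
echo '{"increments":[[0, 0, -0.1, 0, 0, 0], [0, 0, -0.2, 0, 0, 0], [0, 0, -0.2, 0, 0, 0], [0.1, 0, -0.2, 0, 0, 0], [0.2, 0, 0, 0, 0, 0], [0.2, 0, 0, 0, 0, 0], [0, 0, 0, 0, 0, 0], [0, 0, 0, 0, 0, 0]]}' | python3 nudge.py
python3 - <<'E'
from h import *
p,d,c=cam("wrist","w5"); X=cloud(c,d)
M=(X[...,2]>.098)&(X[...,2]<.106)&(X[...,0]>.44)&(X[...,0]<.585)&(X[...,1]<-.12)&(X[...,1]>-.25)
P=X[M]; r=cv2.minAreaRect(P[:,:2].astype(np.float32)*1000); print("bar",r,len(P))
K=X[(X[...,2]>.1225)&(X[...,2]<.131)&(X[...,0]>.53)&(X[...,0]<.6)&(X[...,1]<-.13)&(X[...,1]>-.21)]; k=K.mean(0); print("knob",k.round(4),len(K),"angle",np.arctan2(-.1757-k[1],k[0]-.4333)+.0495)
M=((X[...,2]>.077)&(X[...,2]<.092)&(X[...,0]>.44)&(X[...,0]<.62)&(X[...,1]>-.25)&(X[...,1]<0)).astype(np.uint8)
n,lab,st,_=cv2.connectedComponentsWithStats(M)
for i in range(1,n):
    if st[i,4]>200:
        P=X[lab==i]; r=cv2.minAreaRect(P[:,:2].astype(np.float32)*1000); print("box",np.round(r[0],1),np.round(r[1],1),round(r[2],2),"z",np.median(P[:,2]).round(4))
E
```

```text
t: 21.72
ee_pos: [0.57, -0.1686, 0.1273]
tool_rot: [[-0.999, -0.033, 0.0], [-0.033, 0.999, 0.0], [-0.0, 0.0, -1.0]]
contact_force: [-0.2, 0.1, -0.0]
gripper_width: 0.0302
grasp_force: 0.0
t: 22.72
ee_pos: [0.4704, -0.1721, 0.2676]
tool_rot: [[-0.999, -0.033, 0.001], [-0.033, 0.999, -0.0], [-0.001, -0.0, -1.0]]
contact_force: [0.5, 0.1, -0.3]
gripper_width: 0.0301
grasp_force: 0.0
bar ((512.39208984375, -172.343017578125), (145.56922912597656, 16.000595092773438), 2.836472749710083) 1784
knob [ 0.5655 -0.1696  0.1267] 177 angle 0.003579485830230038
box [ 459.5 -117.9] [26.5 96.2] 2.78 z 0.0862
box [ 516.2 -115.1] [26.9 96.9] 2.39 z 0.0862
```

View pics/w5.png

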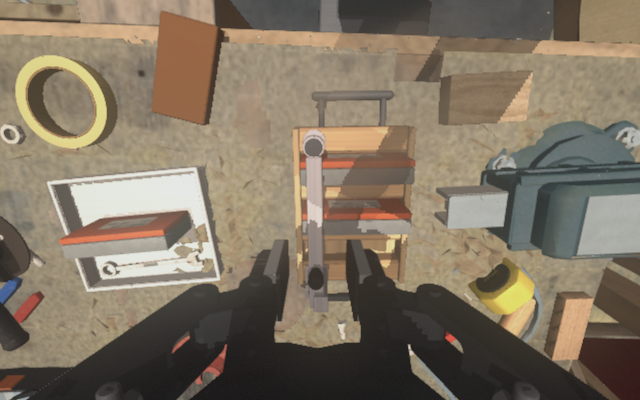

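The bar runs from (314,146) to (318,280) and its 2.84° yaw matches the rack's, so it is shut. Both empty boxes sit at 86 mm under it. The full box stands in the tray at (130,232), with the spanner in place.

```bash
python3 -c "
from workcell import manip, optics
print(manip.finish_job())"
```

```text
the job is handed in; nothing more can be done
None
```

The job is handed in: the full box (6.3 N, from the far slot) stands on its edge in the tray, the middle box (1.5 N) and the near box (not lifted) sit fully down in the rack, and the keeper bar is shut against its stop; no verdict came back.

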